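# Fill the empty drip tray from the nested trough pile

## Task

One of the two drip trays in front of the incubators has no water trough yet. Lift only the top trough off the nested pile, straight up and clear, and set it down gently (not dropped), upright and lengthwise, standing flat inside the lip and about the middle of the empty drip tray. Leave the rest of the pile, the trough that is already in its tray, and the ceramic sleeve and rubber bumper that lie between the places where they are.

Things in the scene. Friction and masses are not known exactly. Their poses are not given: they have to be found in the camera images.
- trough_top: top one of three nested troughs: stepped steel water trough, open on top, 160 long (its x) x 60 wide (its y) x 58 high: upper 33 mm a straight band 160 x 60, 3 mm walls; lower 25 mm a narrower body 146 x 46. Origin: centre of its underside, z up. 0.17 to 0.35 kg
- trough_mid: the middle trough of the pile, same shape and origin; stays. Each trough's step rests on the rim of the one below, so undersides are 33 mm apart and the upper one's whole band shows above the lower rim. The top one lifts straight out with 4 mm play at each side; nothing clips it
- trough_low: the lowest trough of the pile, same shape and origin, standing on a flat dark grey rubber mat 6 mm thick (190 x 90 mm); stays
- trough_set: a fourth, identical trough standing alone in the other drip tray; stays
- tray_empty: the empty dark grey rubber drip tray, fixed to the shelf: 210 long (its x) x 112 wide (its y), floor 4 mm thick, lip 10 high and 6 wide all round (198 x 100 mm inside). Origin: centre of its underside, z up. Either way round will do
- tray_full: the other drip tray, the same but occupied by a trough; same origin
- sleeve: white ceramic thermometer sleeve, a tube 110 long (its x), 24 mm diameter with a 28 mm square collar at each end, lying loose between the places; origin at its middle, underside
- bumper: dark grey rubber door bumper block 80 x 34 x 30 high, loose on the shelf between the places; origin centre of its underside
Not all that is in view belongs to the job. What is shaped like the trough_mid but purple or yellow is not meant.

How it is judged:
By the outcome, as a careful person would: the job done as asked, in the order asked, and still so for the second after the job is handed in, with the robot touching nothing.
It also fails if it takes over 48 s, if anything falls off the work surface, if the arm or the gripper's body presses on something with over 40 N, if the wrist force passes 120 N, or if a joint passes its speed limit or range.

## Robot

A 6-joint arm with a two-finger parallel gripper is mounted at the origin on the work surface. World frame = base frame: x ahead of the robot, y to its left, z up, the work surface at z = 0. Lengths are in m, angles in rad, forces in N, time in s.
With the tool pointing down it reaches from about 0.275 to 0.75 m from the base axis. Payload 10.2 kg.
Tool frame: the origin (TCP) lies midway between the tips of the shut fingers; the grasp point (between the pads) lies 19 mm behind it (manip.grip_depth is the distance from the TCP to the grasp point, in m); z points along the fingers, y is the direction in which the jaws open and shut (so a half turn about z gives the same grasp; the last joint's range is limited). The gripper opens to 85 mm and grips with 20 to 120 N. Pads are 22 mm wide; open, the fingers measure 114 mm over their backs; the gripper's body (76 mm by 85 mm) begins 54 mm behind the grasp point. The pads swing forward as they close: fully open they stand 13 mm farther back than shut.
Start: joints at [-1.551, 0.313, 1.498, -0, 1.331, -0.223], TCP at [0.126, -0.51, 0.231] pointing down, gripper open.
Joint ranges: [-2.94, 2.94], [-0.97, 2.17], [0.19, 2.56], [-1.23, 4.37], [0.02, 3.11], [-2.88, 2.88]. Speed limits (rad/s): [2.39, 2.39, 3.01, 3.14, 3.14, 3.14].

## Interface

Orientations are given as a unit quaternion [w, x, y, z].
In Python, from cell import manip, cams gives the robot as it stands.
- The arm moves only by the tool servo_tool, never from a script. Its argument "targets" is a list of rows, each a list of 5 numbers: the finger opening in cm, from 0 to 8.54, then the shift along the tool's x, y, z in cm, then the turn about the tool's z in rad. A call has 1 to 8 rows; each row shifts and turns the commanded pose from where the row before left it, along the tool's axes as they then stand; what a row does not reach is not made up. A row lasts 1/8 s, in which the tool goes at most 62.5 mm and 10.7 degrees, less where a joint would pass 70% of its speed; a pose out of reach is approached as far as the arm can. A call is refused whole if a number of a shift passes 6.25 or a number of a turn 0.188, either way. A call with a gripper value outside its range is refused whole. The fingers move at their own pace and stop on an object; "squeeze" is the grip in N (left out, the last holds). Time passes only in rows, so rows that do not move let the fingers close. It gives the time, the measured TCP pose, the force and the opening at its end, in the units of the state.
- manip.observe(): the state, without advancing time (a new reading comes with each control period).
- cams.grab_frame(name): name is "scene" or "side" or "wrist"; returns the picture (384x512x3 uint8, red, green, blue); there is no depth.
- cams.camera_model(name): a dict with "intrinsics" (3x3 intrinsics, pixels), "k1" (the pictures are not rectified: a ray, as slopes to the right and down, at radius r is drawn at 1 + k1 r^2 times it, then the intrinsics apply), "extrinsics" (4x4, takes a point from camera to world coordinates). Camera axes: x right, y up, looking along -z (the intrinsics and any distortion apply to the point x, -y, -z); pixel columns grow to the right and rows downward; lengths in m; the calibration is good to about 2 mm. A picture is of the moment at which its call begins: read the wrist's pose just before it. camera_model takes no time and is no camera call; for the wrist camera it gives the pose at the moment of the call.
- manip.hand_in(): hands the job in, once; it reports no verdict.
The state is a dict: "time": time; "q": joint angles; "qd": joint speeds; "joint_torque": joint torques, N m; "tcp_pos": TCP position; "tool_rot": TCP orientation; "contact_force": force on the tool from outside, world axes, zero at the start; "torque": the same for the moment, N m; "opening": finger opening in m.
Only numpy, scipy, OpenCV 4.12 (cv2) and the standard library are available. Lean on these libraries where they do the work, as an engineer would, in place of code of your own. Each camera call takes 0.05 s, during which the arm holds its last target. There are 200 camera calls.

## Working session

There is one attempt and no reset: what is moved stays moved. The work goes in short steps, Python scripts to look and compute and a tool call to move; the robot and the scene stay as the last step left them, time stands still between calls to the robot, and variables do not carry over. Pictures are saved under pics/ and viewed, about 8 in all and at most 12, crops included, and the job is handed in when it is done.

Besides the shell and the picture viewer there is one more tool, called after "Request:" in YAML: its name, and indented under it one key for each argument. servo_tool: Moves the arm, as the interface text tells. Its arguments: {"type":"object","properties":{"targets":{"type":"array"},"squeeze":{"type":"number"}},"required":["targets"]}

```bash
mkdir -p pics; ls
cat > h.py <<'E'
import numpy as np, cv2
from cell import manip, cams
def grab(n,f):
    m=cams.camera_model(n); im=cams.grab_frame(n); cv2.imwrite('pics/'+f,cv2.cvtColor(im,cv2.COLOR_RGB2BGR)); return m,im
def ray(m,u,v):
    K=np.array(m['intrinsics']);E=np.array(m['extrinsics'])
    p=np.array([(u-K[0,2])/K[0,0],(v-K[1,2])/K[1,1]]);s=p.copy()
    for _ in range(20): s=p/(1+m['k1']*(s@s))
    return E[:3,3],E[:3,:3]@np.array([s[0],-s[1],-1])
def onz(m,u,v,z):
    o,d=ray(m,u,v); return o+d*(z-o[2])/d[2]
def proj(m,P):
    K=np.array(m['intrinsics']);E=np.array(m['extrinsics'])
    c=E[:3,:3].T@(np.array(P)-E[:3,3]); s=np.array([c[0],-c[1]])/-c[2]; s=s*(1+m['k1']*(s@s))
    return K[0,0]*s[0]+K[0,2],K[1,1]*s[1]+K[1,2]
E
python3 - <<'E'
from h import *
for n in('scene','side'):
    m,im=grab(n,n+'0.png'); print(n,np.round(m['extrinsics'],3).tolist(),np.round(m['intrinsics'],1).tolist(),m['k1'])
print(manip.observe(),manip.grip_depth)
a=cv2.imread('pics/scene0.png')
E
```

```text
pics
scene [[0.836, -0.314, 0.45, 0.957], [0.549, 0.441, -0.711, -0.694], [0.025, 0.841, 0.541, 0.665], [0.0, 0.0, 0.0, 1.0]] [[418.6, 0.0, 253.4], [0.0, 418.6, 187.5], [0.0, 0.0, 1.0]] 0.03604357098704148
side [[-0.699, 0.463, -0.545, -0.08], [-0.715, -0.476, 0.512, 0.579], [-0.023, 0.748, 0.664, 0.742], [0.0, 0.0, 0.0, 1.0]] [[383.1, 0.0, 260.6], [0.0, 383.1, 186.6], [0.0, 0.0, 1.0]] -0.12337260961564027
{'time': 0.1, 'q': array([-1.55139692e+00,  3.13383792e-01,  1.49834014e+00, -1.54251123e-05,
        1.33099297e+00, -2.23434672e-01]), 'qd': array([-0.00090475, -0.00073373, -0.00090455,  0.00050918, -0.00185072,
        0.00123425]), 'joint_torque': array([ 2.70466116e-03, -4.12900651e+01, -2.60146576e+01, -2.65128656e-04,
        2.93164790e-03, -1.36476712e-05]), 'tcp_pos': array([ 0.12620094, -0.50937807,  0.23080544]), 'tool_rot': array([-5.59963774e-04,  9.92637623e-01,  1.21120741e-01,  4.97952096e-05]), 'contact_force': array([-0.02694585,  1.16837405, -0.57132216]), 'torque': array([-0.04096355, -0.0937651 ,  0.00592551]), 'opening': 0.08546046960738295} 0.0187
```

View pics/scene0.png

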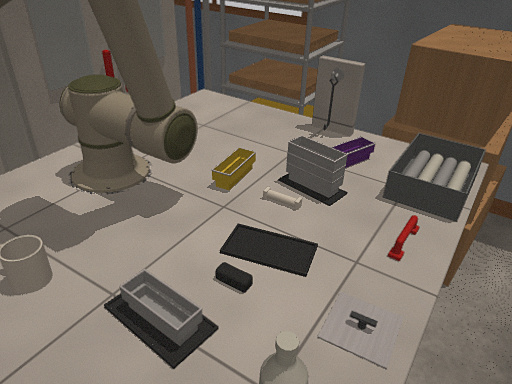

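View pics/side0.png

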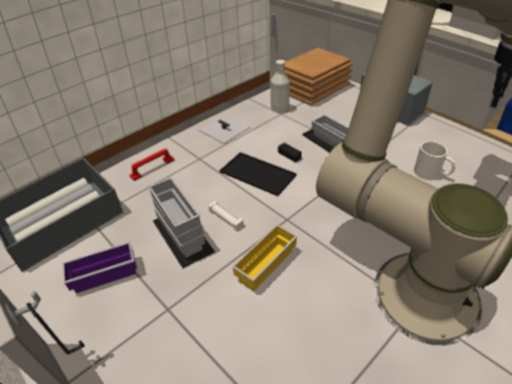

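Candidates for the top trough:
- Grey pile on its mat: scene (316,165), side (178,215). It's a stack of three steel troughs, so this is the one.
- Yellow trough: scene (235,168). Decoy.
- Purple trough: scene (353,153). Decoy.
- Trough already set in its tray: scene (160,305).

The empty tray is at scene (270,248), side (258,173). Next I'll check the pile in a close crop and measure the tray.

Run:
```python
from h import *
S=cv2.imread('pics/scene0.png');D=cv2.imread('pics/side0.png')
a=cv2.resize(S[130:210,270:360],None,fx=4.4,fy=4.4,interpolation=cv2.INTER_CUBIC)
b=cv2.resize(D[175:265,145:220],None,fx=4.4,fy=4.4,interpolation=cv2.INTER_CUBIC)
h=max(a.shape[0],b.shape[0]);c=np.zeros((h,a.shape[1]+b.shape[1],3),np.uint8);c[:a.shape[0],:a.shape[1]]=a;c[:b.shape[0],a.shape[1]:]=b
cv2.imwrite('pics/crop1.png',c);print(a.shape,b.shape)
for n,im,seed in(('scene',S,(270,248)),('side',D,(258,173))):
    m=cams.camera_model(n);k=(im.max(2)<75).astype(np.uint8)
    _,L,st,_=cv2.connectedComponentsWithStats(k); l=L[seed[1],seed[0]]
    cs,_=cv2.findContours((L==l).astype(np.uint8),0,2); c=max(cs,key=cv2.contourArea)
    P=np.array([onz(m,u,v,.008)[:2] for u,v in c[:,0]],np.float32); print(n,st[l],cv2.minAreaRect(P))
```

```text
(352, 396, 3) (396, 330, 3)
scene [ 220  224   98   53 2968] ((0.5849138498306274, -0.03116871416568756), (0.2105637639760971, 0.12058881670236588), 12.869546890258789)
side [ 220  153   76   42 1623] ((0.5771156549453735, -0.02534124255180359), (0.20856697857379913, 0.11151275783777237), 12.877753257751465)
```

View pics/crop1.png

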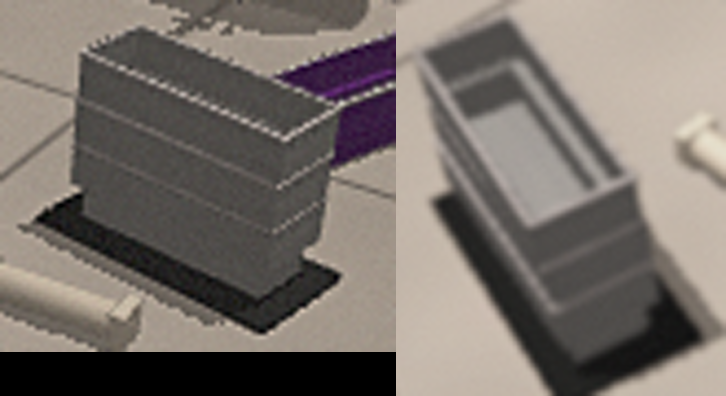

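Run:
```python
from h import *
for n,c,o in(('scene',[(80,50),(140,28),(342,102),(285,140)],(270,130)),('side',[(22,55),(112,18),(239,180),(134,225)],(145,175))):
    m=cams.camera_model(n);P=np.array([onz(m,u/4.4+o[0],v/4.4+o[1],.13)[:2] for u,v in c],np.float32)
    r=cv2.minAreaRect(P);print(n,P.round(3).tolist(),P.mean(0),r)
m=cams.camera_model('wrist');E=np.array(m['extrinsics']);s=manip.observe();print(E.round(3).tolist(),m['intrinsics'],s['tcp_pos'])
# mid-rim lines
```

```text
scene [[0.45899999141693115, 0.27000001072883606], [0.4749999940395355, 0.32199999690055847], [0.6269999742507935, 0.30300000309944153], [0.6179999709129333, 0.2370000034570694]] [0.54473567 0.28295812] ((0.542121410369873, 0.28082984685897827), (0.06637279689311981, 0.16173891723155975), 82.24415588378906)
side [[0.6159999966621399, 0.29899999499320984], [0.6050000190734863, 0.24500000476837158], [0.45100000500679016, 0.2720000147819519], [0.46399998664855957, 0.328000009059906]] [0.5338806  0.28577542] ((0.5333171486854553, 0.285585880279541), (0.057696063071489334, 0.15668562054634094), 79.29124450683594)
[[0.241, 0.922, 0.304, 0.204], [-0.971, 0.229, 0.074, -0.491], [-0.002, -0.313, 0.95, 0.374], [0.0, 0.0, 0.0, 1.0]] [[278.78688742   0.         259.10697366]
 [  0.         278.78688742 195.31050429]
 [  0.           0.           1.        ]] [ 0.12620094 -0.50937807  0.23080544]
```

The crop shows three nested grey troughs, with the purple one behind them. The top rim corners sit at about (80,50), (140,28), (342,102) and (285,140) in the crop, so the choice is confirmed. First I'll move to above the tray and look on the way.

Request:
servo_tool:
  targets:
    - [8.54, 4.2, -3, 0, 0]
    - [8.54, 4.2, -3, 0, 0]
    - [8.54, 4.2, -3, 0, 0]
    - [8.54, 4.2, -3, 0, 0]
    - [8.54, 4.2, -3, 0, 0]
    - [8.54, 4.2, -3, 0, 0]
    - [8.54, 4.2, -3, 0, 0]
    - [8.54, 4.2, -3, 0, 0]

```text
time: 1.1
tcp_pos: [0.3955, -0.1944, 0.2312]
tool_rot: [-0.0, 0.993, 0.121, -0.0]
contact_force: [0.7, -0.6, -0.5]
opening: 0.0853
```

Request:
servo_tool:
  targets:
    - [8.54, 4.2, -3, 0, 0]
    - [8.54, 4.2, -3, 0, 0]
    - [8.54, 4.2, -3, 0, 0]
    - [8.54, 4.2, -3, 0, 0]
    - [8.54, 0, 0, 0, 0]
    - [8.54, 0, 0, 0, 0]

```text
time: 1.85
tcp_pos: [0.5285, -0.0393, 0.2309]
tool_rot: [-0.0, 0.993, 0.121, -0.0]
contact_force: [0.7, -0.9, 0.1]
opening: 0.0852
```

Run:
```python
from h import *
m,im=grab('wrist','w1.png');s=manip.observe();print(s['time'],s['tcp_pos'],s['tool_rot'],s['qd'].round(3))
for p in([.581,-.028,.01],[.538,.284,.13]):print(proj(m,p))
```

```text
1.9 [ 0.52836719 -0.03968747  0.23113858] [ 2.66594027e-06  9.92687601e-01  1.20711361e-01 -3.07408653e-04] [-0.012 -0.007  0.     0.001  0.     0.001]
(np.float64(260.1938193671332), np.float64(125.17861567626603))
(np.float64(-130.40222630687896), np.float64(91.3406875144397))
```

View pics/w1.png

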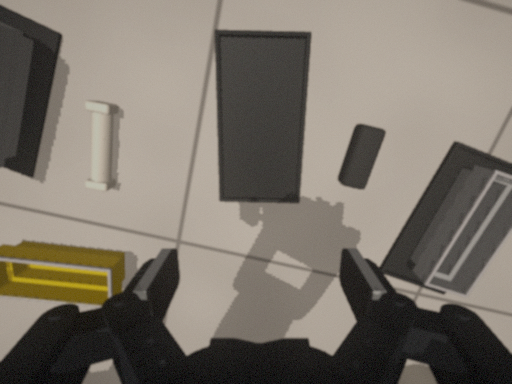

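Wrist view: the empty tray has corners at about (216,31), (310,33), (299,202) and (220,201). The sleeve is at (100,145) and the bumper at (362,156). Next I'll go above the pile and align with it.

Request:
servo_tool:
  targets:
    - [8.54, 0.6, -5.3, -0.5, 0]
    - [8.54, 0.6, -5.3, -0.5, 0]
    - [8.54, 0.6, -5.3, -0.5, 0]
    - [8.54, 0.6, -5.3, -0.5, 0]
    - [8.54, 0.6, -5.3, -0.5, 0]
    - [8.54, 0.6, -5.3, -0.5, 0]

```text
time: 2.65
tcp_pos: [0.4872, 0.2787, 0.2618]
tool_rot: [0.0, 0.993, 0.12, 0.0]
contact_force: [0.9, -0.4, 0.7]
opening: 0.0855
```

Request:
servo_tool:
  targets:
    - [8.54, 0, 0, 0, 0.135]
    - [8.54, 0, 0, 0, 0.135]
    - [8.54, 0, 0, 0, 0.135]
    - [8.54, 0, 0, 0, 0]
    - [8.54, 0, 0, 0, 0]

```text
time: 3.28
tcp_pos: [0.4875, 0.2777, 0.2614]
tool_rot: [-0.0, 0.997, -0.08, 0.0]
contact_force: [0.3, -0.0, -0.0]
opening: 0.0852
```

Run:
```python
from h import *
m,im=grab('wrist','w2.png');s=manip.observe();print(s['time'],s['tcp_pos'],s['tool_rot'],s['qd'].round(3))
for p in([.538,.284,.13],):print(proj(m,p))
```

```text
3.325 [0.48747533 0.27782768 0.26138555] [-1.39469239e-05  9.96764569e-01 -8.03765657e-02  3.65414627e-05] [ 0.005  0.002 -0.002 -0.001  0.001  0.011]
(np.float64(243.91536454826473), np.float64(137.63046987226193))
```

View pics/w2.png

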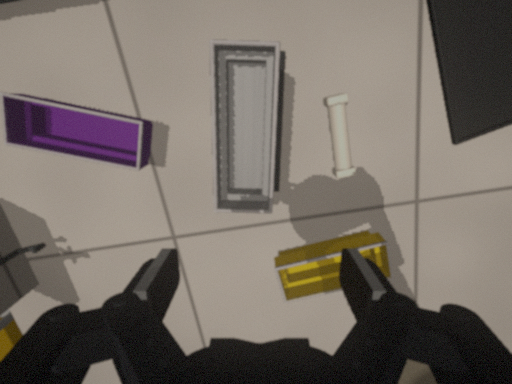

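Wrist view: the pile's top rim has corners at about (212,42), (280,42), (272,209) and (217,209), and it points nearly along the tool. I'll compute the offsets for it and the tray.

Run:
```python
from h import *
from scipy.spatial.transform import Rotation as R
m=cams.camera_model('wrist');s=manip.observe()
def T(p,q):
    t=np.eye(4);t[:3,:3]=R.from_quat([q[1],q[2],q[3],q[0]]).as_matrix();t[:3,3]=p;return t
C=np.linalg.inv(T(s['tcp_pos'],s['tool_rot']))@np.array(m['extrinsics'])
m1=dict(m);m1['extrinsics']=T([.52837,-.03969,.23114],[0,.99269,.12071,-.0003])@C
im=cv2.imread('pics/w1.png');k=(im[:240].max(2)<75).astype(np.uint8)
n,L,st,_=cv2.connectedComponentsWithStats(k);l=L[120,260];print(st[l])
c=cv2.findContours((L==l).astype(np.uint8),0,2)[0][0]
def fit(P,t):
    d=P.mean(0)
    r=cv2.minAreaRect(P.astype(np.float32));B=cv2.boxPoints(r);e=max((B[1]-B[0],B[2]-B[1]),key=lambda x:np.hypot(*x));a=np.degrees(np.arctan(e[1]/e[0]))
    print(t,np.round(r[0],4),np.round(r[1],4),'yaw',round(a,2)); return r[0]
for z in(.010,.012):fit(np.array([onz(m1,u,v,z)[:2] for u,v in c[:,0]]),'tray w1')
fit(np.array([onz(m1,u,v,.012)[:2] for u,v in[(216,31),(310,33),(299,202),(220,201)]]),'tray w1 corners')
P=np.array([onz(m,u,v,.13)[:2] for u,v in[(212,41),(281,41),(272,210),(216,209)]])
print(P.round(3).tolist());fit(P,'pile')
for a,b in((0,3),(1,2),(0,1),(3,2)):print(np.degrees(np.arctan2(*(P[a]-P[b])[::-1])))
c=P.mean(0);M=T(s['tcp_pos'],s['tool_rot']);print('mean',c,'tool offset cm',100*np.linalg.inv(M)@np.r_[c,.098,1],'tool yaw',np.degrees(2*np.arctan2(s['tool_rot'][2],s['tool_rot'][1])))
# zoom
g=cv2.imread('pics/w2.png')[25:225,195:295];cv2.imwrite('pics/c2.png',cv2.resize(g,None,fx=3,fy=3,interpolation=cv2.INTER_CUBIC))
```

```text
[  215    30    95   173 14307]
tray w1 [ 0.5821 -0.0284] [0.2073 0.109 ] yaw 12.72
tray w1 [ 0.5822 -0.0283] [0.2062 0.1084] yaw 12.72
tray w1 corners [ 0.5819 -0.0291] [0.2058 0.109 ] yaw 13.04
[[0.624, 0.297], [0.615, 0.237], [0.459, 0.268], [0.47, 0.326]]
pile [0.5421 0.2819] [0.0603 0.159 ] yaw -10.75
-10.745605396836874
-11.175677560584669
80.85400560000998
79.72883760666576
mean [0.54186071 0.28222182] tool offset cm [  5.29670571  -1.30461904  16.33897278 100.        ] tool yaw -9.22042213818602
```

View pics/c2.png

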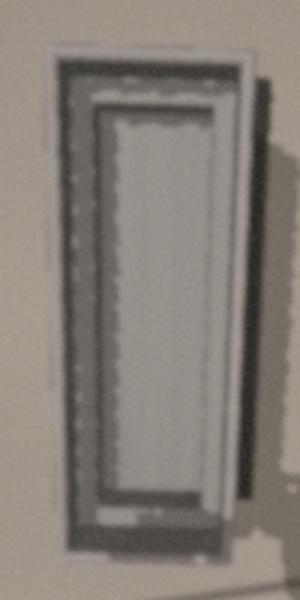

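Crop corners agree within a pixel, so I'll move over the pile and descend slowly.

Request:
servo_tool:
  targets:
    - [8.54, 2.6, -0.65, 0, 0]
    - [8.54, 2.6, -0.65, 0, 0]
    - [8.54, 0, 0, 3, 0.026]
    - [8.54, 0, 0, 3, 0]
    - [8.54, 0, 0, 3, 0]
    - [8.54, 0, 0, 2, 0]
    - [8.54, 0, 0, 0, 0]

```text
time: 4.2
tcp_pos: [0.5402, 0.2824, 0.1501]
tool_rot: [0.001, 0.996, -0.094, -0.001]
contact_force: [-0.3, -0.3, 0.6]
opening: 0.0854
```

Request:
servo_tool:
  targets:
    - [8.54, 0, 0, 1, 0]
    - [8.54, 0, 0, 1, 0]
    - [8.54, 0, 0, 1, 0]
    - [8.54, 0, 0, 1, 0]
    - [8.54, 0, 0, 1, 0]
    - [8.54, 0, 0, 0.3, 0]
    - [8.54, 0, 0, 0, 0]
    - [8.54, 0, 0, 0, 0]

```text
time: 5.2
tcp_pos: [0.541, 0.2828, 0.0987]
tool_rot: [-0.0, 0.996, -0.094, 0.0]
contact_force: [0.3, -0.6, 0.4]
opening: 0.0855
```

Run:
```python
from h import *
m,im=grab('wrist','w3.png');grab('scene','s3.png');grab('side','d3.png')
w=cv2.imread('pics/w3.png');a=cv2.resize(cv2.imread('pics/scene0.png')[0:1],(1,1))
s=cv2.resize(cv2.imread('pics/s3.png')[90:220,240:390],(288,250));d=cv2.resize(cv2.imread('pics/d3.png')[130:280,110:260],(288,288))
c=np.zeros((540,800,3),np.uint8);c[:384,:512]=w;c[:250,512:]=s;c[250:538,512:]=d;cv2.imwrite('pics/m3.png',c)
```

```text
(no output)
```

View pics/m3.png

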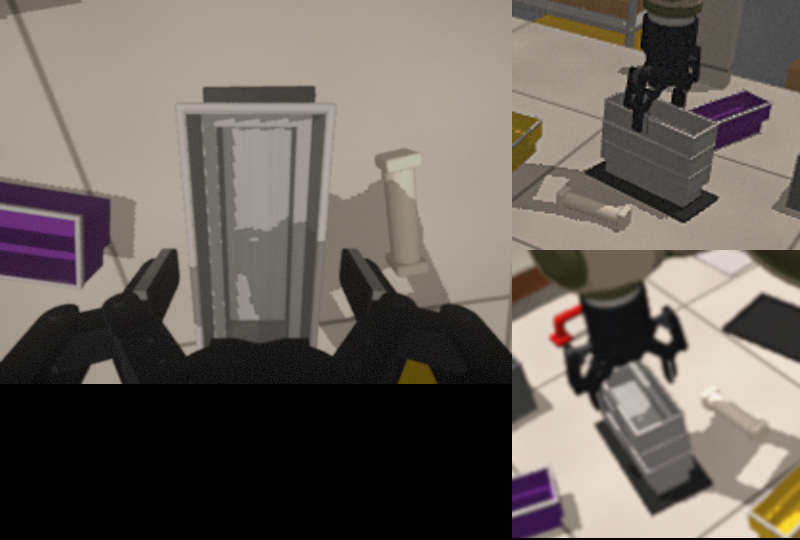

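The view shows the fingers straddling the top band, with inner faces at x≈178 and 341 and walls at about 190 and 322, so they're centred. I'll close and then lift.

Request:
servo_tool:
  targets:
    - [4, 0, 0, 0, 0]
    - [4, 0, 0, 0, 0]
    - [4, 0, 0, 0, 0]
    - [4, 0, 0, 0, 0]
    - [4, 0, 0, 0, 0]
    - [4, 0, 0, 0, 0]
  squeeze: 50

```text
time: 6.1
tcp_pos: [0.541, 0.2828, 0.0987]
tool_rot: [-0.0, 0.996, -0.094, 0.0]
contact_force: [-0.7, -0.2, 4.9]
opening: 0.0593
```

Request:
servo_tool:
  targets:
    - [4, 0, 0, -0.5, 0]
    - [4, 0, 0, -0.7, 0]
    - [4, 0, 0, -0.7, 0]
    - [4, 0, 0, -0.7, 0]
    - [4, 0, 0, -0.7, 0]
    - [4, 0, 0, -0.7, 0]
    - [4, 0, 0, 0, 0]

```text
time: 6.98
tcp_pos: [0.541, 0.2829, 0.1389]
tool_rot: [-0.0, 0.996, -0.094, 0.001]
contact_force: [0.1, -0.5, -3.5]
opening: 0.0594
```

Run:
```python
from h import *
grab('wrist','w4.png');grab('scene','s4.png');grab('side','d4.png');print(manip.observe()['torque'],manip.observe()['contact_force'])
w=cv2.imread('pics/w4.png')
s=cv2.resize(cv2.imread('pics/s4.png')[90:220,240:390],(288,250));d=cv2.resize(cv2.imread('pics/d4.png')[130:280,110:260],(288,288))
c=np.zeros((540,800,3),np.uint8);c[:384,:512]=w;c[:250,512:]=s;c[250:538,512:]=d;cv2.imwrite('pics/m4.png',c)
```

```text
[ 0.0013921  -0.02139187 -0.02295573] [ 0.14706393 -0.32037008 -3.18749238]
```

View pics/m4.png

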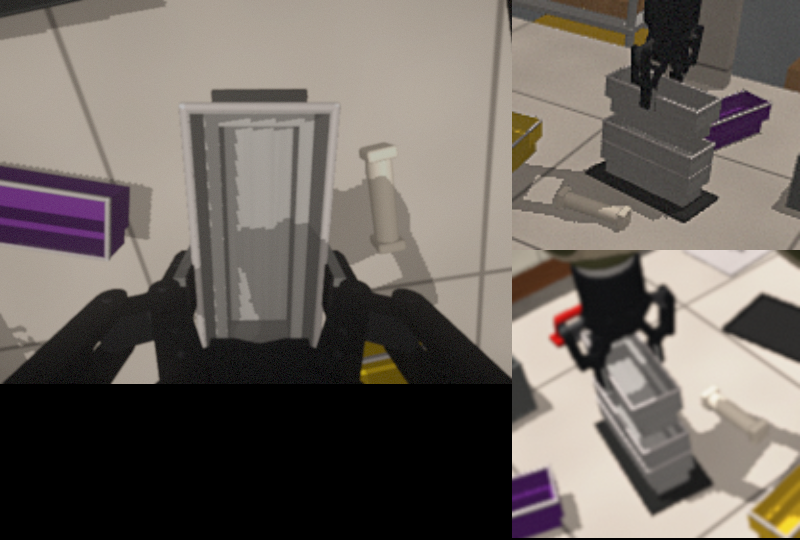

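One trough only was lifted: the mid and low ones stay put and the load is about 3.3 N. Next I'll raise it, carry it across and turn it.

Request:
servo_tool:
  targets:
    - [4, 0, 0, -2, 0]
    - [4, 0, 0, -2.5, 0]
    - [4, 0, 0, -2, 0]
    - [4, 0, 0, 0, 0]

```text
time: 7.62
tcp_pos: [0.5412, 0.2829, 0.2043]
tool_rot: [-0.0, 0.996, -0.094, 0.001]
contact_force: [-0.1, -0.1, -4.0]
opening: 0.0592
```

Request:
servo_tool:
  targets:
    - [4, 0.7, 2.13, 0, 0]
    - [4, 1.41, 4.26, 0, 0]
    - [4, 1.41, 4.26, 0, 0]
    - [4, 1.41, 4.26, 0, 0]
    - [4, 1.41, 4.26, 0, 0]
    - [4, 1.41, 4.26, 0, 0]
    - [4, 1.41, 4.26, 0, 0]
    - [4, 0.7, 2.13, 0, 0]

```text
time: 8.62
tcp_pos: [0.5813, -0.0315, 0.2021]
tool_rot: [0.0, 0.995, -0.095, -0.001]
contact_force: [-0.5, 0.5, -3.8]
opening: 0.0591
```

Request:
servo_tool:
  targets:
    - [4, 0, 0, 0, -0.07]
    - [4, 0, 0, 0, -0.09]
    - [4, 0, 0, 0, -0.09]
    - [4, 0, 0, 0, -0.09]
    - [4, 0, 0, 0, -0.072]
    - [4, 0, 0, 0, 0]
    - [4, 0, 0, 0, 0]

```text
time: 9.5
tcp_pos: [0.5816, -0.0286, 0.2029]
tool_rot: [-0.0, 0.994, 0.111, -0.0]
contact_force: [0.1, -0.2, -2.7]
opening: 0.0593
```

Request:
servo_tool:
  targets:
    - [4, 0, 0, 2, 0]
    - [4, 0, 0, 3, 0]
    - [4, 0, 0, 3, 0]
    - [4, 0, 0, 3, 0]
    - [4, 0, 0, 2, 0]
    - [4, 0, 0, 1, 0]
    - [4, 0, 0, 0, 0]
    - [4, 0, 0, 0, 0]

```text
time: 10.5
tcp_pos: [0.5824, -0.0287, 0.0642]
tool_rot: [0.0, 0.994, 0.112, 0.001]
contact_force: [-0.1, -0.2, -3.9]
opening: 0.0595
```

Run:
```python
from h import *
grab('wrist','w5.png');grab('scene','s5.png');grab('side','d5.png')
w=cv2.imread('pics/w5.png')
s=cv2.resize(cv2.imread('pics/s5.png')[160:290,190:340],(288,250));d=cv2.resize(cv2.imread('pics/d5.png')[90:220,190:320],(288,288))
c=np.zeros((540,800,3),np.uint8);c[:384,:512]=w;c[:250,512:]=s;c[250:538,512:]=d;cv2.imwrite('pics/m5.png',c)
```

```text
(no output)
```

View pics/m5.png

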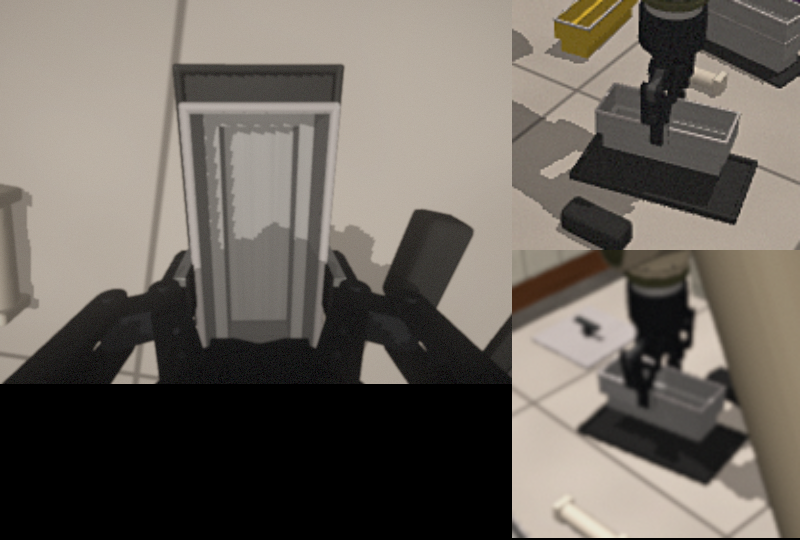

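The trough is centred over the tray: far tray corners at (174,66) and (343,66), trough far corners at (178,104) and (340,104). I'll lower it slowly.

Request:
servo_tool:
  targets:
    - [4, 0, 0, 0.8, 0]
    - [4, 0, 0, 0.8, 0]
    - [4, 0, 0, 0.6, 0]
    - [4, 0, 0, 0.3, 0]
    - [4, 0, 0, 0.3, 0]
    - [4, 0, 0, 0.1, 0]
    - [4, 0, 0, 0, 0]
    - [4, 0, 0, 0, 0]

```text
time: 11.65
tcp_pos: [0.582, -0.0287, 0.0345]
tool_rot: [0.0, 0.994, 0.112, 0.0]
contact_force: [-0.3, -0.0, -3.2]
opening: 0.0593
```

Request:
servo_tool:
  targets:
    - [4, 0, 0, 0.1, 0]
    - [4, 0, 0, 0.1, 0]
    - [4, 0, 0, 0.1, 0]
    - [4, 0, 0, 0, 0]
    - [4, 0, 0, 0, 0]

```text
time: 12.28
tcp_pos: [0.5819, -0.0286, 0.0313]
tool_rot: [0.0, 0.994, 0.112, 0.0]
contact_force: [-0.0, -0.7, -3.2]
opening: 0.0591
```

Request:
servo_tool:
  targets:
    - [4, 0, 0, 0.05, 0]
    - [4, 0, 0, 0.05, 0]
    - [4, 0, 0, 0, 0]
    - [4, 0, 0, 0, 0]

```text
time: 12.78
tcp_pos: [0.5819, -0.0286, 0.0308]
tool_rot: [0.0, 0.994, 0.112, 0.0]
contact_force: [-3.6, 0.5, 5.9]
opening: 0.0591
```

Contact: Fz went from −3 to +6 N at the expected height. I'll release and back straight up.

Request:
servo_tool:
  targets:
    - [6.1, 0, 0, 0, 0]
    - [6.4, 0, 0, 0, 0]
    - [7, 0, 0, 0, 0]
    - [7.8, 0, 0, 0, 0]
    - [8.3, 0, 0, 0, 0]
    - [8.3, 0, 0, 0, 0]
    - [8.3, 0, 0, 0, 0]
  squeeze: 20

```text
time: 13.65
tcp_pos: [0.5819, -0.0286, 0.0303]
tool_rot: [-0.0, 0.994, 0.112, 0.0]
contact_force: [0.7, 0.3, -0.4]
opening: 0.0826
```

Request:
servo_tool:
  targets:
    - [8.3, 0, 0, -0.5, 0]
    - [8.3, 0, 0, -1, 0]
    - [8.3, 0, 0, -1.5, 0]
    - [8.3, 0, 0, -2, 0]
    - [8.3, 0, 0, -3, 0]
    - [8.3, 0, 0, -4, 0]
    - [8.3, 0, 0, -5, 0]
    - [8.3, 0, 0, -4, 0]

```text
time: 14.65
tcp_pos: [0.5818, -0.0286, 0.2437]
tool_rot: [0.0, 0.994, 0.112, 0.001]
contact_force: [-0.6, -0.5, -0.7]
opening: 0.0827
```

Request:
servo_tool:
  targets:
    - [8.3, -3, 0, 0, 0]
    - [8.3, -5, 0, 0, 0]
    - [8.3, -4, 0, 0, 0]
    - [8.3, 0, 0, 0, 0]
    - [8.3, 0, 0, 0, 0]

```text
time: 15.28
tcp_pos: [0.4654, -0.0553, 0.2412]
tool_rot: [0.0, 0.994, 0.112, 0.001]
contact_force: [0.3, -0.2, -0.5]
opening: 0.0831
```

Run:
```python
from h import *
m,_=grab('wrist','w6.png');grab('scene','s6.png');grab('side','d6.png')
print([np.round(proj(m,[.582+a*np.cos(.2225)-b*np.sin(.2225),-.0285+a*np.sin(.2225)+b*np.cos(.2225),.062]),1).tolist() for a,b in((.08,.03),(.08,-.03),(-.08,-.03),(-.08,.03))])
w=cv2.imread('pics/w6.png')
s=cv2.resize(cv2.imread('pics/s6.png')[120:370,95:383],(288,250));d=cv2.resize(cv2.imread('pics/d6.png')[90:270,140:320],(288,288))
c=np.zeros((540,800,3),np.uint8);c[:384,:512]=w;c[:250,512:]=s;c[250:538,512:]=d;cv2.imwrite('pics/m6.png',c)
```

```text
[[227.1, -28.6], [289.8, -28.5], [284.5, 141.1], [232.1, 141.0]]
```

View pics/m6.png

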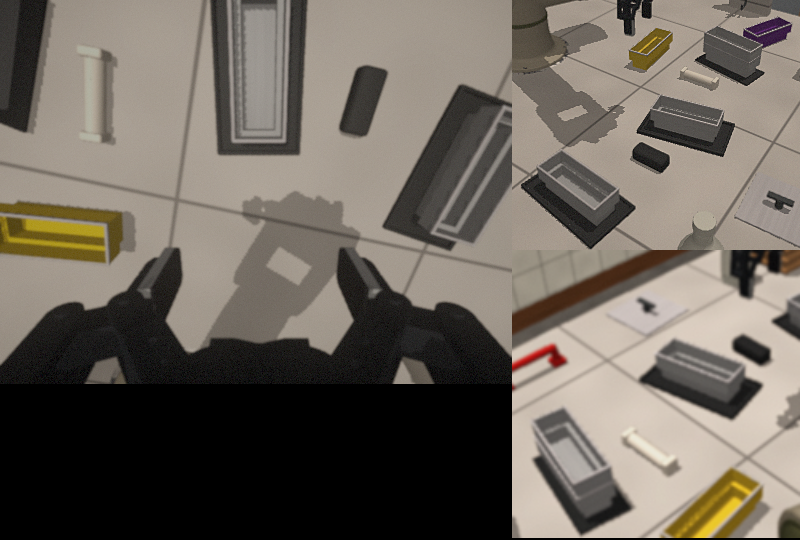

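The trough stands flat and centred in the tray. Its near rim, from (231,142) to (286,142), matches the predicted (232,141) to (285,141). The sleeve, bumper, remaining pile and set trough look unmoved, so I'm handing in with a quick before/after check.

Run:
```python
from h import *
a=cv2.imread('pics/scene0.png').astype(int);b=cv2.imread('pics/s6.png').astype(int)
for n,(x,y,w,h) in dict(sleeve=(258,184,50,28),bumper=(212,260,45,34),full=(105,265,112,98),mat_low=(278,172,70,32)).items():
    print(n,int((np.abs(a-b).max(2)[y:y+h,x:x+w]>60).sum()))
print(manip.hand_in())
```

```text
sleeve 46
bumper 0
full 6
mat_low 70
the job is handed in; nothing more can be done
None
```

I lifted the top trough straight off the pile and set it down in the empty tray at about 0.582, −0.0285 m. The job was handed in at about 15.4 s.

- **Placing:** it touched down at the expected height with about 6 N, then I released it and backed the gripper straight up. In the last wrist picture its near rim lies within about 1 px of where a centred, flat-standing trough should appear.
- **Grip:** the load while carrying was 3–4 N, which fits a single trough. The two lower troughs stayed in place.
- **Other things:** comparing the scene picture before and after, the bumper area changed by 0 pixels and the occupied tray by 6.
- **Unclear check:** the sleeve area changed by 46 pixels and the foot of the pile by 70. This may be changed light and shadow, since the pile is now lower and the arm has moved. I did not measure either one separately. They look unmoved in the pictures, and no unexpected contact force showed in the readings.

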